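Prop the instrument box ajar to air

TASK

The washed instruments in the steel box have to air: swing the box's lid right back so that it stays open by itself, flip up the folded stay on the rim of the far wall as far as it goes, then bring the lid back down gently until it rests on the stay, and let go. Do not let the lid fall or force it down on the stay, and leave the jars beside the box where they are.

Things in the scene. Friction and masses are not known exactly. Their poses are not given: they have to be found in the camera images.
- box: Open stainless box, fixed, turned with its hinge side to the robot's left. Outside 185 (its x) x 125 (its y) x 70 mm high, walls 3 mm. Origin: centre of its underside. Its +x points to the hinge side (about world +y), its +y to the robot (about world -x), z up. Rim at z = 70 mm; the shut lid reaches to 96 mm and stands 10 mm out over the walls. Tweezers and a thermometer lie inside.
- lid (a joint): Lid angle (rad) about the hinge line (along the box's y through lid_hinge): 0 shut, growing as the handle edge swings up and over towards the box's +x; stop at 1.83. Lid 0.25 to 0.45 kg, hinge nearly free: below about 1.2 it falls shut, beyond about 1.4 it falls back on its stop. On the raised stay it rests somewhere between 0.53 and 0.78, depending on the stay's drawn length.
- lid_hinge (a point): Centre of the lid's hinge line, at rim height (box frame: x = 92.5, y = 0, z = 70 mm). Its axes are the lid's own: parallel to the box's when the lid is shut, and turning with the lid.
- lid_handle (a point): Middle of the bow handle on the lid: a round bar 10 mm thick, 84 mm long between its posts, along the box's y, its axis 40 mm over the lid's top sheet (35 mm free under it). In the lid's frame, from lid_hinge: x = -158, y = 0, z = 66 mm. The bar may turn between the fingers as the lid swings.
- stay (a joint): Stay angle (rad) about its pivot: 0 folded along the rim, end towards the hinge (box +x); grows as the end comes up and over towards the box's front (-x); hard stop at 1.40, nearly upright. The pivot is stiff: the stay stays where it is left. Folded, it sits in a spring clip 30 mm from the pivot and takes 3 to 8 N at the grip to pull out. Raised less than about 1.0 it folds again under the lid.
- stay_pivot (a point): Pivot of the stay, over the wall on the box's -y side (the wall far from the robot): 135 mm from the hinge line towards the front and 11 mm over the rim (box frame: x = -42.5, y = -61, z = 81 mm).
- stay_grip (a point): Middle of the black grip sleeve on the stay, 58 mm from the pivot: 14 mm thick, 26 mm long, 4 mm over the rim when folded; only the 3 mm wall is below it. Pinch it across the box's y. A rod drawn out of the stay's tube ends in a cross-piece 8 mm thick, 85 to 121 mm from the pivot; its clamped length is not reported, so the lid must be felt to come to rest on it (150 to 175 mm from the hinge line).
- pot_low_mid (a point): Centre (half-way up) of the low round jar with a lid, 70 mm across, 37 mm high, right of the box; a bystander.
- pot_small_mid (a point): Centre (half-way up) of the small round jar, 54 mm across, 47 mm high, left of the box; a bystander.

How it is judged:
By the outcome, as a careful person would: the job done as asked, in the order asked, and still so for the second after the job is handed in, with the robot touching nothing.
It also fails if it takes over 72 s, if anything falls off the work surface, if the arm or the gripper's body presses on something with over 40 N, if the wrist force passes 120 N, or if a joint passes its speed limit or range.

ROBOT

A 7-joint arm with a two-finger parallel gripper is mounted at the origin on a cart in front of the work surface, level with it; the furniture and walls round the work are solid. World frame = base frame: x ahead of the robot, y to its left, z up, the work surface at z = 0. Lengths are in mm, angles in rad, forces in N, time in s.
With the tool pointing down it reaches from about 425 to 1025 mm from the base axis. Payload 9.4 kg.
Tool frame: the origin (TCP) lies at the very end of the fingers, on their centre line; the grasp point (between the pads) lies 19 mm behind it (robot.grip_depth is the distance from the TCP to the grasp point, in mm); z points along the fingers, y is the direction in which the jaws open and shut (so a half turn about z gives the same grasp; the last joint's range is limited). The gripper opens to 93 mm and grips with 3 to 60 N. Pads are 15 mm wide; open, the fingers measure 128 mm over their backs; the gripper's body (75 mm by 188 mm) begins 65 mm behind the grasp point.
Start: joints at [1.204, 0.599, -0.003, 1.599, 0.002, 0.943, -0.08], TCP at [207.166, -694.771, 218.618] pointing down, gripper open.
Joint ranges: [-2.57, 2.57], [-0.35, 1.97], [-1.29, 1.29], [0.11, 2.56], [-1.05, 4.19], [0.11, 1.86], [-2.63, 2.63]. Speed limits (rad/s): [2.22, 2.22, 3.01, 3.01, 3.14, 3.14, 3.14].

INTERFACE

Orientations are given as [roll, pitch, yaw] about the fixed x, y, z axes, in that order (R = Rz(yaw) Ry(pitch) Rx(roll)).
In Python, from workcell import robot gives the robot as it stands. The module is installed in compiled form; this text tells all that it offers.
- The arm moves only by the tool jog_arm, never from a script. Its arguments are lists of equal length, an entry for each row: "fingers": the finger opening in cm, from 0 to 9.3; "linear": the shift along the tool's x, y, z in cm, a list of three; "twist": the turn about the tool's z in degrees. A call has exactly 10 rows; each row is the pose to reach, as a shift and turn from the pose commanded when the call began, along the tool's axes at that moment; what a row does not reach only later rows make up. A row lasts 1/8 s, in which the tool goes at most 62.5 mm and 10.7 degrees, less where a joint would pass 70% of its speed; a pose out of reach is approached as far as the arm can. A call with a gripper value outside its range is refused whole. The fingers move at their own pace and stop on an object; the grip force is fixed at half the most. Time passes only in rows, so rows that repeat a pose let the fingers close, or fill a call up. It gives the time, the measured TCP pose, the force and the opening at its end, in the units of the state.
- robot.observe(): the state, without advancing time (a new reading comes with each control period).
- robot.read_camera(name): name is "scene" or "top" or "wrist"; returns a dict with "color" (400x640x3 uint8, red, green, blue), "fov_y" (degrees; the focal length in pixels is half the picture's height over the tangent of half this angle, whatever the lens; pixels are square), "cx", "cy" (the principal point, pixels), "pose" (4x4, takes a point from camera to world coordinates). Camera axes: x right, y down, z forward; pixel columns grow to the right and rows downward; lengths in mm; the calibration is good to about 2 mm. A picture is of the moment at which its call begins. There is no depth.
- robot.close_job(): hands the job in, once; it reports no verdict.
Trained networks look in a picture, given as the dict that the camera call returned (one of the last four; its "shot" number tells which), for a name from the list of things; names that differ only in an ending like _2 or _b are one class to them, and where a whole thing is asked for, a point or a joint stands for the part that bears it (a point fixed in the world has none). Each returns a list of dicts, best first, with "score" (0 to 1); they miss things now and then, are a little off and sometimes report something else, mostly with a low value. They report only what shows in the picture. A call takes as long as a camera call.
- robot.look_for(picture, name): "centre" ([x, y, z] in mm, in world coordinates, good to about 4 mm: the middle of the surface that is visible of it).
The state is a dict: "time": time; "joint_positions": joint angles; "dq": joint speeds; "joint_efforts": joint torques, N m; "ee_pos": TCP position; "orientation": TCP orientation; "contact_force": force on the tool from outside, world axes, zero at the start; "moment": the same for the moment, N m; "grip_width": finger opening in mm.
Only numpy, scipy, OpenCV 4.12 (cv2) and the standard library are available. Lean on these libraries where they do the work, as an engineer would, in place of code of your own. Each camera call takes 0.05 s, during which the arm holds its last target. There are 200 camera calls.

## Working session

There is one attempt and no reset: what is moved stays moved. The work goes in short steps, Python scripts to look and compute and a tool call to move; the robot and the scene stay as the last step left them, time stands still between calls to the robot, and variables do not carry over. Pictures are saved under pics/ and viewed, about 8 in all and at most 12, crops included, and the job is handed in when it is done.

Besides the shell and the picture viewer there is one more tool, called as a command line: name --pt "numbers of a row" for each row, then --argument value for the rest. jog_arm: Moves the arm, as the interface text tells. Its arguments: {"type":"object","properties":{"fingers":{"type":"array","items":{"type":"number"}},"linear":{"type":"array","items":{"type":"array","items":{"type":"number"}}},"twist":{"type":"array","items":{"type":"number"}}},"required":["fingers","linear","twist"]}

```bash
mkdir -p pics; cat > h.py <<'E'
import numpy as np, cv2
from scipy.spatial.transform import Rotation as R
from workcell import robot
def shot(c,n=None):
    p=robot.read_camera(c)
    if n: cv2.imwrite('pics/'+n,p['color'][:,:,::-1])
    return p
def pix(p,w):
    T=np.linalg.inv(p['pose']);q=T[:3,:3]@np.array(w)+T[:3,3];f=200/np.tan(np.radians(p['fov_y']/2))
    return np.array([p['cx']+f*q[0]/q[2],p['cy']+f*q[1]/q[2]])
def ray(p,u,z):
    f=200/np.tan(np.radians(p['fov_y']/2));d=p['pose'][:3,:3]@np.array([(u[0]-p['cx'])/f,(u[1]-p['cy'])/f,1]);o=p['pose'][:3,3]
    return o+d*(z-o[2])/d[2]
E
python3 - <<'E'
from h import *
np.set_printoptions(precision=1,suppress=True)
s=robot.observe();print(s)
for c in('scene','top'):
    p=shot(c,c+'0.png');print(c,p['fov_y'],p['pose'])
    for n in('box','lid','lid_handle','lid_hinge','stay','stay_pivot','stay_grip','pot_low_mid','pot_small_mid'):
        for d in robot.look_for(p,n)[:2]: print(n,np.array(d['centre']),d['score'],pix(p,d['centre']))
a=cv2.imread('pics/scene0.png');b=cv2.imread('pics/top0.png')
E
```

```text
{'time': 0.0, 'joint_positions': array([ 1.2,  0.6, -0. ,  1.6,  0. ,  0.9, -0.1]), 'dq': array([ 0.,  0., -0.,  0.,  0.,  0., -0.]), 'joint_efforts': array([  0. , -76.5,   1.5, -25.2,  -0.1,   0. ,   0. ]), 'ee_pos': array([ 207. , -694.3,  217.8]), 'orientation': array([-3.1,  0. ,  0.3]), 'contact_force': array([-0.6,  0.3, -0. ]), 'moment': array([ 0., -0., -0.]), 'grip_width': 93.04935215897497}
scene 43.35596948331468 [[  -0.4   -0.8    0.4    8.4]
 [  -0.9    0.3   -0.2  399.5]
 [   0.    -0.5   -0.9 1100.9]
 [   0.     0.     0.     1. ]]
box [448.5 239.5  95.4] 0.91 [305.4 232.6]
lid [449.3 246.3  93.3] 0.85 [302.4 233.8]
lid [449.6 239.3  97.2] 0.2 [305.2 231.8]
lid_handle [457.  243.3 100.2] 0.69 [302.2 229. ]
lid_hinge [450.1 241.9  97.2] 0.62 [304.1 232. ]
stay_pivot [455.4 243.7  99.1] 0.49 [302.4 229.9]
pot_low_mid [462.5 -50.9  40.4] 0.69 [414.5 194.4]
pot_small_mid [417.9 429.6  48.1] 0.85 [230.8 284.5]
top 55.14915397967605 [[ -0.   -1.    0.2 287. ]
 [ -1.    0.   -0.  204. ]
 [ -0.   -0.2  -1.  979.8]
 [  0.    0.    0.    1. ]]
box [460.4 234.7  98.9] 0.63 [309.2 201. ]
lid [457.1 237.9  92.9] 0.73 [308.  202.9]
lid_handle [457.6 236.2  95.1] 0.56 [308.7 202.5]
lid_hinge [459.7 233.4  94.5] 0.56 [309.9 201.6]
pot_low_mid [467.  -53.   38.5] 0.84 [425. 198.]
pot_small_mid [423.2 427.7  47.3] 0.65 [232.1 223.3]
```

View pics/scene0.png

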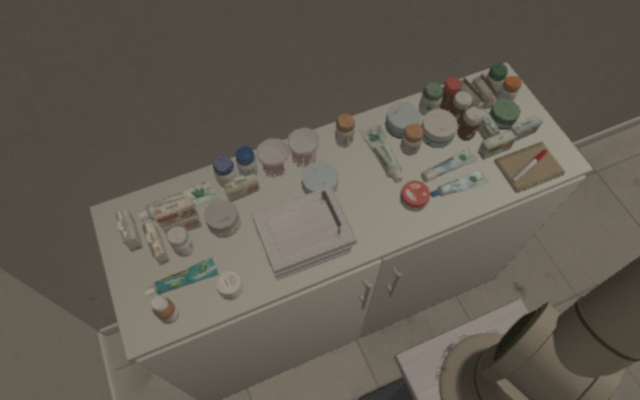

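View pics/top0.png

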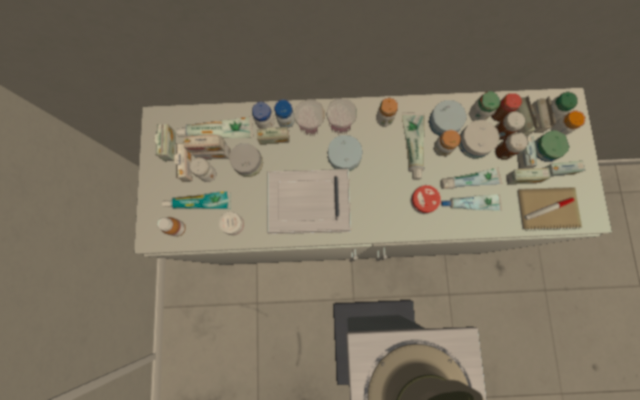

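The lid shows in the top picture as about (268,171)-(349,232), with the dark handle at x≈337, rows 178-218. The blue jar behind it is at (345,152). The stay is not visible yet.

```bash
cat >> h.py <<'E'
def go(target,yaw=None,s=None):
    s=s or robot.observe();M=R.from_euler('xyz',s['orientation']).as_matrix()
    d=M.T@(np.array(target)-s['ee_pos'])/10
    print('t',round(s['time'],2),'pos',s['ee_pos'].round(1),'rpy',s['orientation'].round(3),'F',s['contact_force'].round(1),'w',round(s['grip_width'],1))
    print(' lin cm',d.round(2), 'twist deg',None if yaw is None else round(np.degrees((M[:,0]@[0,0,1])*0-( (yaw-s['orientation'][2]+np.pi/2)%np.pi-np.pi/2)),1))
E
python3 - <<'E'
from h import *
np.set_printoptions(precision=1,suppress=True)
p=shot('top')
for u in((337,178),(338,218)):print('handle',ray(p,u,136))
for u in((269,171),(349,170),(349,231),(267,233)):print('lid',ray(p,u,93))
b=shot('scene')
for u in((324,196),(340,226)):print('handle s',ray(b,u,136))
for u in((254,212),(327,190),(354,237),(271,264)):print('lid s',ray(b,u,93))
print(robot.observe()['orientation'].tolist())
go([480,-300,300],0);
w=shot('wrist');M=R.from_euler('xyz',robot.observe()['orientation']).as_matrix();print(M, M.T@(w['pose'][:3,3]-robot.observe()['ee_pos']),w['fov_y'],M.T@w['pose'][:3,:3])
E
```

```text
handle [503.5 168.5 136. ]
handle [411.8 170.9 136. ]
lid [539.2 328.8  93. ]
lid [533.1 136.9  93. ]
lid [386.6 145.3  93. ]
lid [390.3 335.6  93. ]
handle s [496.3 174.5 136. ]
handle s [415.9 172.4 136. ]
lid s [542.2 325.9  93. ]
lid s [529.8 151.8  93. ]
lid s [397.6 145.   93. ]
lid s [410.2 334.9  93. ]
[-3.1415519971391377, 2.2410204357559138e-05, 0.2898303597446228]
t 1.1 pos [ 207.2 -694.8  218.6] rpy [-3.1  0.   0.3] F [-1.   0.   0.3] w 93.3
 lin cm [ 37.4 -30.   -8.1] twist deg 16.6
[[ 1.   0.3 -0. ]
 [ 0.3 -1.  -0. ]
 [-0.   0.  -1. ]] [  67.1   -0.9 -167.3] 58.78733299500159 [[ 0.  -1.  -0.3]
 [ 1.   0.  -0. ]
 [ 0.  -0.3  1. ]]
```

jog_arm --fingers '[6,6,6,6,6,6,6,6,6,6]' --pt "5 -3.5 -3" --pt "10 -7.5 -6" --pt "15 -11.5 -8" --pt "20 -15.5 -8" --pt "25 -19.5 -8" --pt "30 -23.5 -8" --pt "34 -27 -8" --pt "37.4 -30 -8" --pt "38 -35 -8" --pt "38 -40 -8" --twist '[2,4,6,8,10,12,14,16.6,16.6,16.6]'

```text
time: 2.4
ee_pos: [457.3, -200.8, 298.5]
orientation: [-3.141, -0.0, 0.002]
contact_force: [-0.3, 0.4, 0.6]
grip_width: 59.8
```

```bash
python3 -c "
from h import *
go([440,172,280],0)"
```

```text
t 2.4 pos [ 457.3 -200.8  298.5] rpy [-3.141e+00 -0.000e+00  2.000e-03] F [-0.3  0.4  0.6] w 59.8
 lin cm [ -1.68 -37.28   1.86] twist deg 0.1
```

jog_arm --fingers '[6,6,6,6,6,6,6,6,6,6]' --pt "0 -5 0" --pt "0 -10 0" --pt "0 -15 0" --pt "0 -20 0" --pt "0 -25 0" --pt "0 -30 0" --pt "-1 -34 0" --pt "-1.5 -37.2 1" --pt "-1.5 -37.2 1.8" --pt "-1.5 -37.2 1.8" --twist '[0,0,0,0,0,0,0,0,0,0]'

```text
time: 3.65
ee_pos: [441.8, 168.3, 280.1]
orientation: [3.141, 0.001, -0.0]
contact_force: [-0.3, -0.8, 0.3]
grip_width: 60.3
```

```bash
python3 - <<'E'
from h import *
np.set_printoptions(precision=1,suppress=True)
p=shot('wrist','w1.png')
for n in('box','lid','lid_handle','stay','stay_grip'):
  for d in robot.look_for(p,n)[:2]: print(n,np.array(d['centre']),d['score'],pix(p,d['centre']))
go([455,172,280],0)
E
```

```text
box [466.9 234.9  99. ] 0.78 [246.5 151.2]
lid [470.3 239.2  97.3] 0.56 [242.3 147.5]
lid_handle [472.1 240.2  97.9] 0.6 [241.  145.7]
stay_grip [474.2 -51.7  34.9] 0.31 [505.9 138.2]
t 3.95 pos [442.3 168.5 280.9] rpy [-3.1 -0.  -0. ] F [-0.3  0.6 -0.5] w 60.0
 lin cm [ 1.3 -0.3  0.1] twist deg -0.1
```

View pics/w1.png

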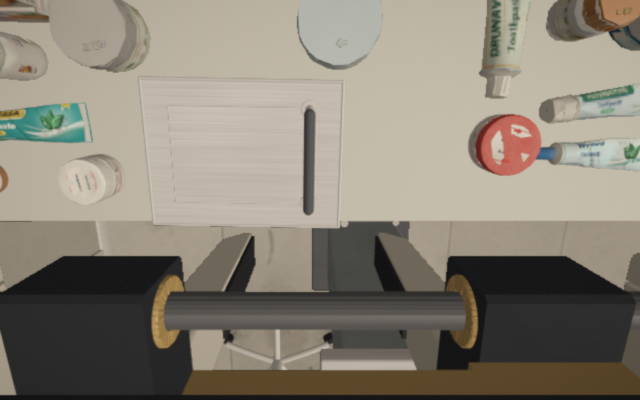

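The wrist view shows the handle bar from (310,106) to (309,214). The lid corners are at (140,77), (343,81), (341,228) and (152,227).

```bash
python3 - <<'E'
from h import *
np.set_printoptions(precision=1,suppress=True)
p=shot('wrist')
for u in((310,106),(309,214)):print(ray(p,u,141))
for u in((140,77),(343,81),(341,228),(152,227)):print(ray(p,u,94))
g=cv2.cvtColor(p['color'],cv2.COLOR_RGB2GRAY);m=(g<90).astype(np.uint8);m[222:]=0
n,l,st,c=cv2.connectedComponentsWithStats(m)
for i in range(1,n):
  if st[i][4]>300:print(st[i],c[i],ray(p,c[i],137), cv2.fitLine(np.argwhere(l==i)[:,::-1].astype(np.float32),2,0,.01,.01).ravel())
E
```

```text
[510.4 172.4 141. ]
[416.  173.7 141. ]
[537.2 333.8  94. ]
[533.5 141.6  94. ]
[386.4 140.8  94. ]
[387.5 339.6  94. ]
[548   0  39  41 889] [564.2  21.2] [576.  -31.4 137. ] [  0.4   0.9 564.2  21.2]
[ 582    0   58   51 1138] [611.2  26. ] [572.5 -69.7 137. ] [  0.9   0.5 611.2  26. ]
[304 110  10 105 709] [307.3 161.5] [463.1 175.  137. ] [  0.   -1.  307.3 161.5]
[475 116  36  58 344] [484.1 141.6] [480.4  21.3 137. ] [  0.3  -1.  484.1 141.6]
```

jog_arm --fingers '[5,5,5,5,5,5,5,1.5,0,0]' --pt "1.0 -0.5 3" --pt "2.0 -0.5 6" --pt "2.0 -0.5 9" --pt "2.0 -0.5 12" --pt "2.0 -0.5 15" --pt "2.0 -0.5 16.3" --pt "2.0 -0.5 16.3" --pt "2.0 -0.5 16.3" --pt "2.0 -0.5 16.3" --pt "2.0 -0.5 16.3" --twist '[0,0,0,0,0,0,0,0,0,0]'

```text
time: 5.25
ee_pos: [462.3, 174.2, 118.3]
orientation: [-3.141, -0.001, -0.0]
contact_force: [0.1, -0.2, -0.6]
grip_width: 24.5
```

```bash
python3 - <<'E'
from h import *
go([462,174,117],0)
p=shot('wrist','w2.png')
E
```

```text
t 5.25 pos [462.3 174.2 118.3] rpy [-3.141e+00 -1.000e-03 -0.000e+00] F [ 0.1 -0.2 -0.6] w 24.5
 lin cm [-0.03  0.02  0.13] twist deg -0.0
```

View pics/w2.png

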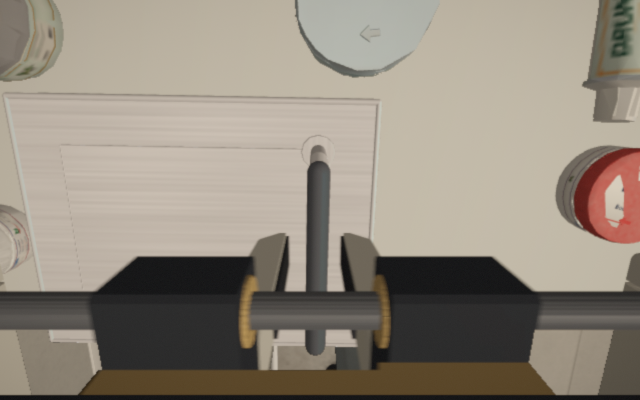

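The bar at column ~318 is centred between the fingers. I'll close and lift along the hinge arc.

jog_arm --fingers '[0,0,0,0,0,0,0,0,0,0]' --pt "0 0 0" --pt "0 0 0" --pt "0 0 0" --pt "0 -0.35 -0.8" --pt "0 -0.75 -1.55" --pt "0 -1.65 -3.0" --pt "0 -2.65 -4.4" --pt "0 -3.8 -5.6" --pt "0 -5.1 -6.8" --pt "0 -5.1 -6.8" --twist '[0,0,0,0,0,0,0,0,0,0]'

```text
time: 6.55
ee_pos: [462.9, 223.5, 186.9]
orientation: [3.139, -0.002, -0.001]
contact_force: [2.9, -11.3, 10.3]
grip_width: 8.9
```

```bash
python3 - <<'E'
from h import *
go([462,174+95.3,117+93.3],0)
p=shot('wrist','w3.png')
E
```

```text
t 6.55 pos [462.9 223.5 186.9] rpy [ 3.139e+00 -2.000e-03 -1.000e-03] F [  2.9 -11.3  10.3] w 8.9
 lin cm [-0.09 -4.57 -2.35] twist deg -0.1
```

View pics/w3.png

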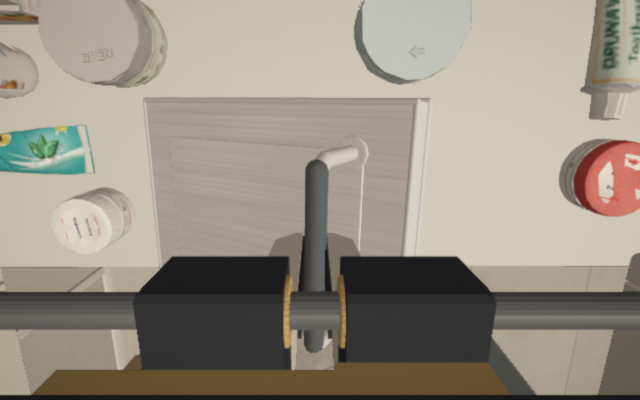

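The lid is up at about 0.5 rad and the bar is held in the closed jaws. The radial force is small, so I'll correct about 2 mm outward and continue.

jog_arm --fingers '[0,0,0,0,0,0,0,0,0,0]' --pt "0 -1.28 -1.17" --pt "0 -2.78 -2.04" --pt "0 -4.36 -2.75" --pt "0 -6.0 -3.3" --pt "0 -7.69 -3.69" --pt "0 -9.41 -3.9" --pt "0 -11.13 -3.95" --pt "0 -12.86 -3.82" --pt "0 -14.57 -3.51" --pt "0 -14.57 -3.51" --twist '[0,0,0,0,0,0,0,0,0,0]'

```text
time: 7.85
ee_pos: [464.5, 373.2, 221.3]
orientation: [-3.138, -0.004, 0.001]
contact_force: [7.4, -0.0, 2.7]
grip_width: 9.3
```

jog_arm --fingers '[0,0,0,0,0,0,0,0,0,0]' --pt "0.1 -0.85 0.22" --pt "0.2 -1.68 0.47" --pt "0.2 -2.5 0.76" --pt "0.2 -3.29 1.09" --pt "0.2 -4.07 1.48" --pt "0.2 -4.83 1.89" --pt "0.2 -5.3 2.16" --pt "0.2 -5.71 2.43" --pt "0.2 -6.0 2.63" --pt "0.2 -6.29 2.82" --twist '[0,0,0,0,0,0,0,0,0,0]'

```text
time: 9.1
ee_pos: [464.9, 433.4, 191.8]
orientation: [3.141, -0.001, -0.001]
contact_force: [7.8, -1.2, -1.7]
grip_width: 9.2
```

```bash
python3 - <<'E'
from h import *
go([464,174+263,118+69],0)
E
```

```text
t 9.1 pos [464.9 433.4 191.8] rpy [ 3.141e+00 -1.000e-03 -1.000e-03] F [ 7.8 -1.2 -1.7] w 9.2
 lin cm [-0.1  -0.36  0.48] twist deg -0.0
```

jog_arm --fingers '[0,0,0,0,1.8,1.8,1.8,1.8,1.8,1.8]' --pt "0 -0.15 0.1" --pt "0 -0.3 0.22" --pt "0 -0.45 0.33" --pt "0 -0.45 0.33" --pt "0 -0.5 0.33" --pt "0 -0.6 0.33" --pt "0 -0.7 0.33" --pt "0 -0.7 0.33" --pt "0 -0.7 0.33" --pt "0 -0.7 0.33" --twist '[0,0,0,0,0,0,0,0,0,0]'

```text
time: 10.35
ee_pos: [463.0, 439.9, 188.6]
orientation: [3.139, 0.002, 0.0]
contact_force: [-1.0, -5.5, 2.6]
grip_width: 17.9
```

```bash
python3 - <<'E'
from h import *
go([464,174+263,118+69],0)
p=shot('wrist','w4.png')
E
```

```text
t 10.35 pos [463.  439.9 188.6] rpy [3.139e+00 2.000e-03 0.000e+00] F [-1.  -5.5  2.6] w 17.9
 lin cm [0.1  0.29 0.16] twist deg 0.0
```

View pics/w4.png

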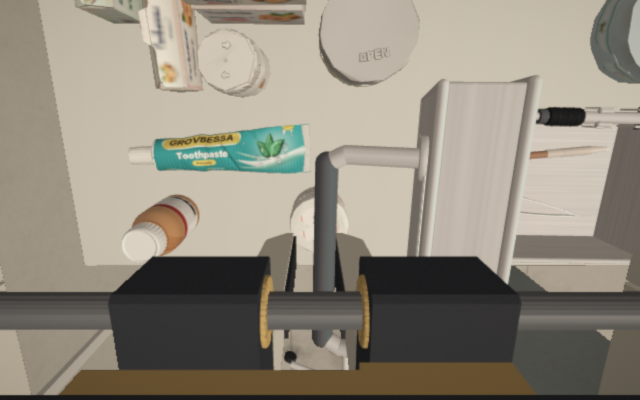

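The bar at column ~325 lies free between the open fingers, slightly towards the box side. The stay's black grip shows at about (560,116). I'll back off 2 mm and lift out.

jog_arm --fingers '[1.8,1.8,1.8,1.8,1.8,1.8,1.8,1.8,1.8,1.8]' --pt "0 0.2 0" --pt "0 0.25 0" --pt "0 0.25 -1" --pt "0 0.2 -2" --pt "0 0.2 -3" --pt "0 0.2 -5" --pt "0 0.2 -8" --pt "0 0.2 -11" --pt "0 0.2 -12" --pt "0 0.2 -12" --twist '[0,0,0,0,0,0,0,0,0,0]'

```text
time: 11.65
ee_pos: [464.0, 438.8, 309.6]
orientation: [-3.141, -0.001, 0.0]
contact_force: [0.7, -1.0, -0.3]
grip_width: 18.2
```

```bash
python3 - <<'E'
from h import *
np.set_printoptions(precision=2,suppress=True)
p=shot('wrist')
print(robot.observe()['joint_positions'])
go([440,200,300],np.pi/2)
for n in('stay_grip','stay_pivot','lid_handle','stay'):
  for d in robot.look_for(p,n)[:2]: print(n,np.array(d['centre']),d['score'],pix(p,d['centre']))
E
```

```text
[-0.69  0.42 -0.23  1.7   0.11  1.04 -2.52]
t 11.7 pos [463.8 438.5 308.7] rpy [3.14 0.   0.  ] F [-0.2 -0.4 -0.6] w 17.7
 lin cm [-2.38 23.85  0.88] twist deg -90.0
stay_grip [528.6 255.7  86.2] 0.81 [486.54 109.89]
stay_grip [485.2 397.4 250.3] 0.71 [378.59 180.12]
stay_pivot [523.2 249.1  87.2] 0.7 [492.54 115.12]
lid_handle [492.2 399.2 250.6] 0.97 [376.38 169.55]
lid_handle [524.7 247.2  84.9] 0.55 [493.45 113.64]
stay [528.5 250.4  86.8] 0.98 [491.77 110.  ]
```

jog_arm --fingers '[1.8,1.8,2.5,3,3,3,3,3,3,3]' --pt "0.5 2 0" --pt "1.5 5 0" --pt "2 8 0" --pt "3 11 0" --pt "4 14 0" --pt "5 16 0" --pt "5.5 18 2" --pt "5.5 18.4 5" --pt "5.5 18.4 9" --pt "5.5 18.4 12" --twist '[-9,-18,-28,-38,-48,-58,-68,-78,-88,-90]'

```text
time: 13.15
ee_pos: [518.5, 254.0, 187.1]
orientation: [-3.14, 0.0, 1.574]
contact_force: [-0.1, 0.6, 0.3]
grip_width: 29.9
```

```bash
python3 - <<'E'
from h import *
np.set_printoptions(precision=2,suppress=True)
p=shot('wrist','w5.png')
go([524,254,150],np.pi/2)
for n in('stay_grip','stay_pivot','stay'):
  for d in robot.look_for(p,n)[:2]: print(n,np.array(d['centre']),d['score'],pix(p,d['centre']))
E
```

```text
t 13.2 pos [517.1 253.1 183.8] rpy [-3.14  0.    1.57] F [-1.5  0.2 -2.7] w 29.9
 lin cm [0.09 0.71 3.38] twist deg 0.2
stay_grip [523.8 255.6  89. ] 0.96 [324.26 198.5 ]
stay_pivot [523.4 253.3  85.5] 0.63 [323.6  200.23]
stay [527.8 250.3  85.5] 0.83 [329.17 203.95]
```

View pics/w5.png

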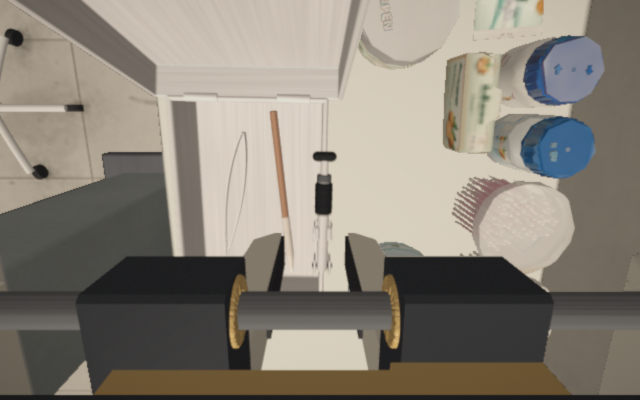

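The grip sleeve is at (324,180-213), the cross-piece at (325,156), and the clip and pivot lie below at about row 228-260.

```bash
python3 - <<'E'
from h import *
np.set_printoptions(precision=1,suppress=True)
p=shot('wrist')
for u,z in(((323.5,178),86),((323.5,213),86),((325,156),85),((322,290),85),((326,100),70),((322,235),85)):print(u,ray(p,u,z))
go([523,254,62.5],np.pi/2)
E
```

```text
(323.5, 178) [523.7 271.5  86. ]
(323.5, 213) [523.8 243.2  86. ]
(325, 156) [524.7 288.4  85. ]
(322, 290) [523. 175.  85.]
(326, 100) [525.6 330.   70. ]
(322, 235) [522.8 224.3  85. ]
t 13.4 pos [519.3 255.2 189.9] rpy [ 3.1 -0.   1.6] F [-0.3  0.9 -0.1] w 30.0
 lin cm [-0.1  0.4 12.7] twist deg -0.0
```

jog_arm --fingers '[3,3,3,3,3,3,0,0,0,0]' --pt "0.1 0.25 3" --pt "0.2 0.45 6" --pt "0.2 0.45 9" --pt "0.2 0.45 11" --pt "0.2 0.45 12.6" --pt "0.2 0.45 12.6" --pt "0.2 0.45 12.6" --pt "0.2 0.45 12.6" --pt "0.2 0.45 12.6" --pt "0.2 0.45 12.6" --twist '[0,0,0,0,0,0,0,0,0,0]'

```text
time: 14.65
ee_pos: [525.3, 257.1, 64.1]
orientation: [3.139, -0.002, 1.57]
contact_force: [5.5, 0.9, 1.9]
grip_width: 13.0
```

```bash
python3 - <<'E'
from h import *
go([523.7,257,62.5],np.pi/2)
E
```

```text
t 14.65 pos [525.3 257.1  64.1] rpy [ 3.139e+00 -2.000e-03  1.570e+00] F [5.5 0.9 1.9] w 13.0
 lin cm [-0.01 -0.16  0.16] twist deg -0.0
```

jog_arm --fingers '[0,0,0,0,0,0,0,0,0,0]' --pt "-0.01 0.05 -0.3" --pt "-0.03 0.1 -0.6" --pt "-0.12 0.1 -1.15" --pt "-0.26 0.1 -1.71" --pt "-0.46 0.1 -2.26" --pt "-0.71 0.1 -2.78" --pt "-1.01 0.1 -3.27" --pt "-1.36 0.1 -3.74" --pt "-1.76 0.1 -4.16" --pt "-2.0 0.1 -4.36" --twist '[0,0,0,0,0,0,0,0,0,0]'

```text
time: 15.9
ee_pos: [525.1, 238.6, 107.7]
orientation: [3.14, -0.003, 1.571]
contact_force: [3.5, 6.5, -2.9]
grip_width: 12.9
```

```bash
python3 - <<'E'
from h import *
go([523.7,199+58*np.cos(.9),62.5+58*np.sin(.9)],np.pi/2)
p=shot('wrist','w6.png')
E
```

```text
t 15.9 pos [525.1 238.6 107.7] rpy [ 3.140e+00 -3.000e-03  1.571e+00] F [ 3.5  6.5 -2.9] w 12.9
 lin cm [-0.36 -0.14 -0.02] twist deg 0.0
```

View pics/w6.png

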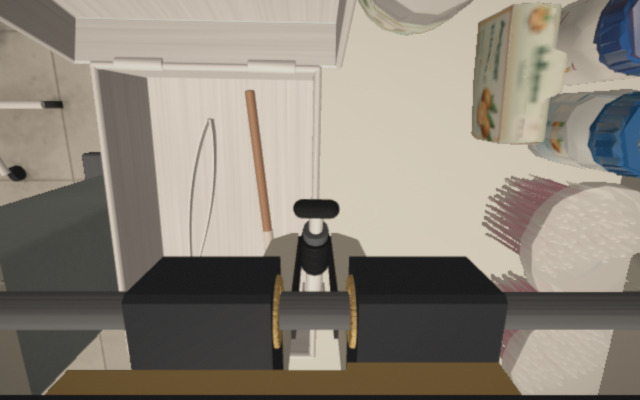

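The stay is out of its clip at about 0.85, with the cross-piece at (316,209). I'll raise it a little more, open, and lift clear. Then I'll push it to the stop with closed fingers.

jog_arm --fingers '[0,0,0,0,0,3.4,3.4,3.4,3.4,3.4]' --pt "-0.24 0 -0.18" --pt "-0.46 0 -0.36" --pt "-0.7 0 -0.52" --pt "-0.94 0 -0.67" --pt "-0.94 0 -0.67" --pt "-0.94 0 -0.67" --pt "-0.94 0 -0.67" --pt "-0.94 0 -2.5" --pt "-0.94 0 -6" --pt "-0.94 0 -10" --twist '[0,0,0,0,0,0,0,0,0,0]'

```text
time: 17.2
ee_pos: [523.9, 227.0, 208.4]
orientation: [-3.14, 0.0, 1.571]
contact_force: [-0.7, -0.0, 0.0]
grip_width: 34.1
```

```bash
python3 - <<'E'
from h import *
go([523.7,278,145],np.pi/2)
E
```

```text
t 17.2 pos [523.9 227.  208.4] rpy [-3.14   0.     1.571] F [-0.7 -0.   0. ] w 34.1
 lin cm [ 5.1  -0.01  6.34] twist deg 0.0
```

jog_arm --fingers '[2,1,0,0,0,0,0,0,0,0]' --pt "2.5 0 0" --pt "5.1 0 0" --pt "5.1 0 3" --pt "5.1 0 6.3" --pt "5.1 0 6.3" --pt "4.2 0 6.3" --pt "3.2 0 6.3" --pt "2.2 0 6.3" --pt "1.5 0 6.3" --pt "1.0 0 6.3" --twist '[0,0,0,0,0,0,0,0,0,0]'

```text
time: 18.45
ee_pos: [524.6, 236.2, 144.1]
orientation: [3.142, 0.001, 1.57]
contact_force: [0.6, 0.7, 0.4]
grip_width: 0.5
```

```bash
python3 - <<'E'
from h import *
go([523.7,226,145],np.pi/2)
p=shot('wrist','w7.png')
E
```

```text
t 18.45 pos [524.6 236.2 144.1] rpy [3.142e+00 1.000e-03 1.570e+00] F [0.6 0.7 0.4] w 0.5
 lin cm [-1.02 -0.09 -0.09] twist deg -0.1
```

View pics/w7.png

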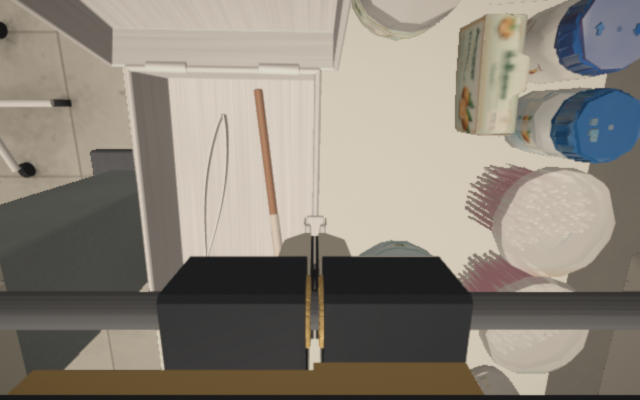

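The fingers hide the stay, and nothing shows on the hinge side of them except the empty clip at (315,222). I'll keep pushing slowly.

jog_arm --fingers '[0,0,0,0,0,0,0,0,0,0]' --pt "-0.2 0 0" --pt "-0.4 0 0" --pt "-0.55 0 0" --pt "-0.7 0 0" --pt "-0.8 0 0" --pt "-0.9 0 0" --pt "-1.0 0 0" --pt "-1.1 0 0" --pt "-1.2 0 0" --pt "-1.2 0 0" --twist '[0,0,0,0,0,0,0,0,0,0]'

```text
time: 19.75
ee_pos: [524.5, 225.2, 143.8]
orientation: [-3.142, 0.0, 1.571]
contact_force: [0.2, 0.6, -0.3]
grip_width: 0.2
```

jog_arm --fingers '[0,0,0,0,0,0,0,0,0,0]' --pt "-0.1 0 0" --pt "-0.2 0 0" --pt "-0.25 0 0" --pt "-0.3 0 0" --pt "-0.35 0 0" --pt "-0.4 0 0" --pt "-0.45 0 0" --pt "-0.5 0 0" --pt "-0.5 0 0" --pt "-0.5 0 0" --twist '[0,0,0,0,0,0,0,0,0,0]'

```text
time: 21.0
ee_pos: [524.5, 222.6, 144.1]
orientation: [3.141, -0.003, 1.572]
contact_force: [-0.4, 8.9, 0.1]
grip_width: 0.0
```

```bash
python3 - <<'E'
from h import *
np.set_printoptions(precision=1,suppress=True)
p=shot('scene');c=p['color']
a=pix(p,[524,215,150]).astype(int);print(a)
x0,y0=a[0]-60,a[1]-45
s=cv2.resize(c[y0:y0+90,x0:x0+120],None,fx=5,fy=5,interpolation=cv2.INTER_CUBIC)
q=shot('top');b=pix(q,[524,215,150]).astype(int);print(b)
t=cv2.resize(q['color'][b[1]-45:b[1]+10,b[0]-60:b[0]+60],None,fx=5,fy=5,interpolation=cv2.INTER_CUBIC)[:150]
cv2.imwrite('pics/s8.png',np.vstack([s,t])[:,:,::-1])
for n in('stay_grip','stay'):
  for P in(p,q):
    for d in robot.look_for(P,n)[:2]: print(n,np.array(d['centre']),d['score'])
E
```

```text
[301 189]
[316 168]
stay_grip [467.4 374.4 165.5] 0.66
stay [469.3 374.7 164.9] 0.56
```

View pics/s8.png

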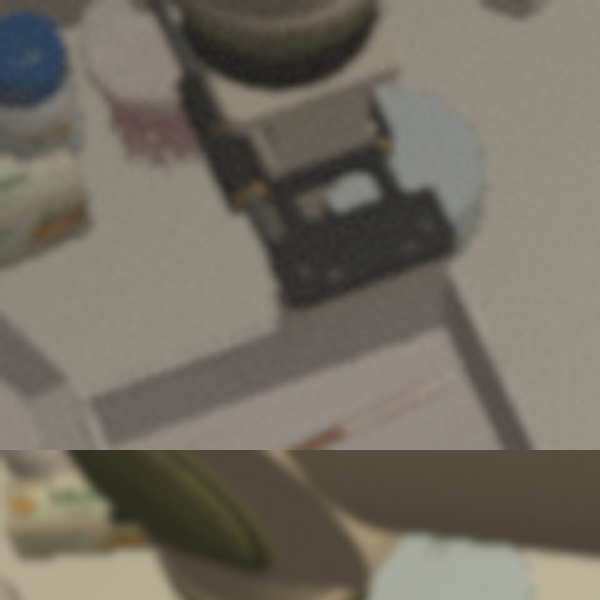

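The external views are occluded by the gripper. I'll feel for the stop by pushing a little more.

jog_arm --fingers '[0,0,0,0,0,0,0,0,0,0]' --pt "-0.1 0 0" --pt "-0.2 0 0" --pt "-0.3 0 0" --pt "-0.4 0 0" --pt "-0.5 0 0" --pt "-0.5 0 0" --pt "-0.5 0 0" --pt "-0.5 0 0" --pt "-0.5 0 0" --pt "-0.5 0 0" --twist '[0,0,0,0,0,0,0,0,0,0]'

```text
time: 22.55
ee_pos: [524.6, 221.2, 144.5]
orientation: [3.139, -0.008, 1.575]
contact_force: [-1.7, 17.0, -4.1]
grip_width: 0.7
```

Force now climbs without motion, so the stay is at its stop. I'll back off, rise, and look.

jog_arm --fingers '[0,0,0,0,0,0,0.6,1.2,1.8,1.8]' --pt "0.5 0 0" --pt "1.5 0 0" --pt "2.5 0 0" --pt "3 0 -2" --pt "3 0 -6" --pt "3 0 -10" --pt "3 0 -14" --pt "2 0 -15" --pt "0 0 -15" --pt "-3 0 -15" --twist '[0,0,0,0,0,0,0,0,0,0]'

```text
time: 23.8
ee_pos: [523.7, 183.5, 292.2]
orientation: [-3.139, 0.001, 1.571]
contact_force: [-0.3, -0.6, -0.3]
grip_width: 18.0
```

```bash
python3 - <<'E'
from h import *
np.set_printoptions(precision=1,suppress=True)
p=shot('wrist','w9.png')
for n in('stay_grip','stay','lid_handle'):
    for d in robot.look_for(p,n)[:2]: print(n,np.array(d['centre']),d['score'],pix(p,d['centre']))
for t in(1.1,1.2,1.3,1.4):print(t,pix(p,[524,199+90*np.cos(t),81+90*np.sin(t)]),pix(p,[524,199+58*np.cos(t),81+58*np.sin(t)]))
print(pix(p,[524,199,81]))
go([464,439,310],0); print(robot.observe()['joint_positions'])
E
```

```text
stay_grip [524.5 214.6 177.2] 0.85 [318.3 157.2]
stay [526.2 210.7 177.6] 0.75 [320.5 162.1]
lid_handle [466.1 343.8  65.6] 0.96 [260.1  14.3]
1.1 [317.7 123.9] [317.4 138.8]
1.2 [317.7 134.4] [317.4 144.9]
1.3 [317.7 145.2] [317.4 151.2]
1.4 [317.7 156.3] [317.4 157.6]
[317.  159.4]
t 24.0 pos [524.1 183.6 292.5] rpy [-3.1  0.   1.6] F [ 0.4  1.  -0.5] w 18.2
 lin cm [25.5 -6.1 -1.8] twist deg 89.9
[ 0.   0.4 -0.6  1.9  0.2  1.  -0.7]
```

View pics/w9.png

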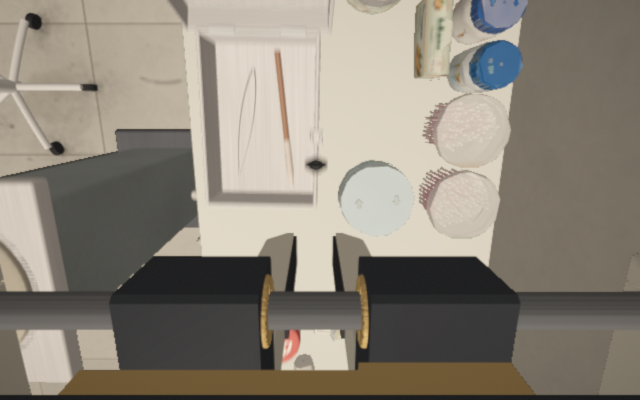

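The cross-piece shows end-on at (316,164). The model gives row 156 for 1.4, so the stay is at its stop. Next I go back above the handle.

jog_arm --fingers '[2,2,2,2,2,2,2,2,2,2]' --pt "1 0 -2" --pt "4 -1 -3" --pt "8 -2 -3" --pt "12 -3 -3" --pt "16 -4 -3" --pt "20 -5 -3" --pt "23 -6 -3" --pt "25.4 -6 -3" --pt "25.4 -6 -3" --pt "25.4 -6 -3" --twist '[9,18,28,38,48,58,68,78,88,90]'

```text
time: 25.25
ee_pos: [463.7, 440.0, 322.7]
orientation: [3.14, 0.001, 0.001]
contact_force: [0.4, -0.3, -0.1]
grip_width: 19.8
```

```bash
python3 - <<'E'
from h import *
np.set_printoptions(precision=1,suppress=True)
p=shot('wrist')
go([464,437.5,188.6],0)
g=cv2.cvtColor(p['color'],cv2.COLOR_RGB2GRAY);m=(g<80).astype(np.uint8);m[250:]=0
n,l,st,c=cv2.connectedComponentsWithStats(m)
for i in range(1,n):
  if st[i][4]>200:print(st[i],c[i],ray(p,c[i],207))
print(pix(p,[500,436.5,207]))
E
```

```text
t 25.3 pos [463.9 439.6 323. ] rpy [3.1 0.  0. ] F [ 0.5  0.  -0.4] w 20.3
 lin cm [ 0.   0.2 13.4] twist deg 0.0
[545 110  24  16 262] [556.1 117.4] [523.3 252.3 207. ]
[313 133   8 110 393] [316.3 187.7] [466.9 438.6 207. ]
[400 228  18  22 212] [406.6 241.9] [419.9 361.6 207. ]
[440 228  53  22 640] [462.9 241.2] [420.6 313.8 207. ]
[319. 147.]
```

jog_arm --fingers '[2,2,2,2,2,2,2,2,2,2]' --pt "0 0.1 3" --pt "0 0.15 6" --pt "0 0.15 8" --pt "0 0.15 9.5" --pt "0 0.15 11" --pt "0 0.15 12" --pt "0 0.15 13" --pt "0 0.15 13.4" --pt "0 0.15 13.4" --pt "0 0.15 13.4" --twist '[0,0,0,0,0,0,0,0,0,0]'

```text
time: 26.55
ee_pos: [464.6, 438.1, 190.2]
orientation: [-3.141, -0.0, 0.0]
contact_force: [-0.1, 0.7, 0.6]
grip_width: 20.0
```

jog_arm --fingers '[0,0,0,0,0,0,0,0,0,0]' --pt "0 0 0" --pt "0 0 0" --pt "0 0 0" --pt "0 0 0" --pt "0 0 0" --pt "0 0 0" --pt "0 0 0" --pt "0 0 0" --pt "0 0 0" --pt "0 0 0" --twist '[0,0,0,0,0,0,0,0,0,0]'

```text
time: 27.8
ee_pos: [464.6, 435.7, 190.0]
orientation: [3.138, 0.0, -0.001]
contact_force: [-0.1, -5.7, 4.8]
grip_width: 9.0
```

```bash
python3 - <<'E'
from h import *
go([464,437.5,188.6],0)
E
```

```text
t 27.8 pos [464.6 435.7 190. ] rpy [ 3.138e+00  0.000e+00 -1.000e-03] F [-0.1 -5.7  4.8] w 9.0
 lin cm [-0.06 -0.18  0.14] twist deg -0.1
```

Grasped: the opening of 9.0 mm matches the earlier hold on the bar. Now I bring the lid back down slowly.

jog_arm --fingers '[0,0,0,0,0,0,0,0,0,0]' --pt "0 1.1 -0.72" --pt "0 2.05 -1.36" --pt "0 3.57 -2.14" --pt "0 5.16 -2.77" --pt "0 6.81 -3.23" --pt "-0.1 8.5 -3.53" --pt "-0.1 10.2 -3.66" --pt "-0.1 11.92 -3.61" --pt "-0.15 13.61 -3.4" --pt "-0.15 13.61 -3.4" --twist '[0,0,0,0,0,0,0,0,0,0]'

```text
time: 29.05
ee_pos: [462.6, 299.3, 224.2]
orientation: [3.14, 0.001, -0.002]
contact_force: [-5.7, -0.3, 5.6]
grip_width: 9.2
```

```bash
python3 - <<'E'
from h import *
go([462,435.7-104.3-78.3,190-135.8+152.3],0)
E
```

```text
t 29.05 pos [462.6 299.3 224.2] rpy [ 3.14e+00  1.00e-03 -2.00e-03] F [-5.7 -0.3  5.6] w 9.2
 lin cm [-0.05  4.62  1.78] twist deg -0.1
```

jog_arm --fingers '[0,0,0,0,0,0,0,0,0,0]' --pt "-0.1 0.42 0.0" --pt "-0.1 0.85 0.09" --pt "-0.1 1.27 0.17" --pt "-0.1 1.7 0.28" --pt "-0.1 2.1 0.4" --pt "-0.1 2.52 0.53" --pt "-0.1 2.92 0.68" --pt "-0.1 3.32 0.83" --pt "-0.1 3.32 0.83" --pt "-0.1 3.32 0.83" --twist '[0,0,0,0,0,0,0,0,0,0]'

```text
time: 30.3
ee_pos: [461.8, 268.4, 215.4]
orientation: [3.141, 0.0, 0.0]
contact_force: [-0.9, -0.5, 1.6]
grip_width: 9.0
```

```bash
python3 - <<'E'
from h import *
for i in range(4):
  s=robot.observe();print(s['ee_pos'].round(1),s['contact_force'].round(1),s['moment'].round(2));shot('wrist')
E
```

```text
[461.8 268.4 215.4] [-0.9 -0.5  1.6] [ 0.04  0.34 -0.12]
[461.9 268.5 215.5] [-1.3 -1.   0.9] [ 0.03  0.38 -0.02]
[461.8 268.5 215.5] [-1.4 -0.6  0.9] [-0.01  0.37 -0.09]
[461.9 268.6 215.5] [-2.7  0.   1.4] [-0.03  0.4  -0.06]
```

jog_arm --fingers '[0,0,0,0,0,0,0,0,0,0]' --pt "0 0.2 0.08" --pt "0 0.4 0.17" --pt "0 0.6 0.26" --pt "0 0.8 0.35" --pt "0 1.0 0.44" --pt "0 1.2 0.53" --pt "0 1.4 0.62" --pt "0 1.56 0.7" --pt "0 1.56 0.7" --pt "0 1.56 0.7" --twist '[0,0,0,0,0,0,0,0,0,0]'

```text
time: 31.75
ee_pos: [461.7, 253.0, 208.4]
orientation: [3.141, 0.001, 0.0]
contact_force: [-6.2, 1.4, -0.9]
grip_width: 8.9
```

```bash
cat > f.py <<'E'
from h import *
a=[]
for i in range(4):
  s=robot.observe();a.append(np.r_[s['ee_pos'],s['contact_force'],s['moment'],s['grip_width']]);shot('wrist')
print(s['time'],np.mean(a,0).round(2))
y,z=np.mean(a,0)[1:3];y+=104.3-435.7;z+=135.8-190
print('lid angle est',np.arctan2(z,-y)-np.arctan2(66,158),'r',np.hypot(y,z))
E
python3 f.py
```

```text
31.9 [ 4.6168e+02  2.5298e+02  2.0838e+02 -5.3400e+00  9.9000e-01 -6.5000e-01
  3.7000e-01  1.1800e+00 -6.0000e-02  8.9200e+00]
lid angle est 0.7045996711806358 r 172.97982131719587
```

jog_arm --fingers '[0,0,0,0,0,0,0,0,0,0]' --pt "-0.1 0.15 0.08" --pt "-0.1 0.3 0.16" --pt "-0.1 0.45 0.24" --pt "-0.1 0.6 0.33" --pt "-0.1 0.75 0.41" --pt "-0.1 0.9 0.5" --pt "-0.1 0.9 0.5" --pt "-0.1 0.9 0.5" --pt "-0.1 0.9 0.5" --pt "-0.1 0.9 0.5" --twist '[0,0,0,0,0,0,0,0,0,0]'

```text
time: 33.2
ee_pos: [461.3, 244.0, 203.6]
orientation: [-3.141, -0.001, 0.0]
contact_force: [2.5, -0.0, -0.7]
grip_width: 9.2
```

```bash
python3 f.py
```

```text
33.35 [ 4.6130e+02  2.4399e+02  2.0362e+02  2.9700e+00  4.2000e-01 -2.7000e-01
  3.5000e-01 -4.9000e-01 -6.0000e-02  9.0600e+00]
lid angle est 0.6458101863667683 r 173.11088016258563
```

jog_arm --fingers '[0,0,0,0,0,0,0,0,0,0]' --pt "0 0.1 0.06" --pt "0 0.2 0.12" --pt "0 0.3 0.18" --pt "0 0.4 0.24" --pt "0 0.5 0.3" --pt "0 0.58 0.36" --pt "0 0.58 0.36" --pt "0 0.58 0.36" --pt "0 0.58 0.36" --pt "0 0.58 0.36" --twist '[0,0,0,0,0,0,0,0,0,0]'

```text
time: 34.65
ee_pos: [461.0, 238.1, 200.0]
orientation: [3.141, 0.0, 0.0]
contact_force: [4.0, -0.5, 0.4]
grip_width: 9.1
```

```bash
python3 f.py
```

```text
34.8 [ 4.6096e+02  2.3809e+02  1.9993e+02  4.0700e+00 -5.5000e-01  4.2000e-01
  1.0000e-01 -7.6000e-01 -1.1000e-01  9.1400e+00]
lid angle est 0.6055998072466166 r 173.04561702721625
```

jog_arm --fingers '[0,0,0,0,0,0,0,0,0,0]' --pt "0 0.07 0.05" --pt "0 0.14 0.1" --pt "0 0.21 0.14" --pt "0 0.28 0.19" --pt "0 0.36 0.24" --pt "0 0.43 0.29" --pt "0 0.43 0.29" --pt "0 0.43 0.29" --pt "0 0.43 0.29" --pt "0 0.43 0.29" --twist '[0,0,0,0,0,0,0,0,0,0]'

```text
time: 36.1
ee_pos: [460.8, 234.3, 197.3]
orientation: [-3.141, -0.0, 0.001]
contact_force: [1.4, 1.1, 5.1]
grip_width: 8.7
```

```bash
python3 f.py
```

```text
36.25 [ 4.6087e+02  2.3435e+02  1.9727e+02  1.4000e+00  9.3000e-01  5.3700e+00
  3.7000e-01 -1.8000e-01 -6.0000e-02  8.8100e+00]
lid angle est 0.5790542895871006 r 172.88420248088315
```

Upward force jumped from 0.4 to 5.4 N at ~0.58 rad, which is where the cross-piece should catch the lid. I'll take one tiny step to confirm.

jog_arm --fingers '[0,0,0,0,0,0,0,0,0,0]' --pt "0 0.03 0.02" --pt "0 0.06 0.05" --pt "0 0.06 0.05" --pt "0 0.06 0.05" --pt "0 0.06 0.05" --pt "0 0.06 0.05" --pt "0 0.06 0.05" --pt "0 0.06 0.05" --pt "0 0.06 0.05" --pt "0 0.06 0.05" --twist '[0,0,0,0,0,0,0,0,0,0]'

```text
time: 37.55
ee_pos: [460.9, 234.2, 197.2]
orientation: [-3.14, -0.001, 0.001]
contact_force: [-1.0, 1.5, 8.7]
grip_width: 8.8
```

```bash
python3 f.py
```

```text
37.7 [ 4.6089e+02  2.3425e+02  1.9717e+02 -6.2000e-01  1.5600e+00  8.9700e+00
  5.4000e-01  7.0000e-02 -6.0000e-02  9.0300e+00]
lid angle est 0.578284877785614 r 172.85438014170407
```

Contact confirmed: the force rose to 9 N with 0.1 mm of motion. I'll ease back, open, and lift out.

jog_arm --fingers '[0,0,0,0,0.6,1.2,1.6,2.2,2.4,2.4]' --pt "0 -0.05 -0.05" --pt "0 -0.1 -0.1" --pt "0 -0.12 -0.12" --pt "0 -0.12 -0.12" --pt "0 -0.12 -0.12" --pt "0 -0.12 -0.12" --pt "0 -0.12 -0.12" --pt "0 -0.12 -0.12" --pt "0 -0.12 -0.12" --pt "0 -0.12 -0.12" --twist '[0,0,0,0,0,0,0,0,0,0]'

```text
time: 39.0
ee_pos: [460.9, 234.4, 197.7]
orientation: [3.142, 0.0, 0.0]
contact_force: [0.2, -0.7, 0.6]
grip_width: 23.7
```

```bash
python3 f.py
```

```text
39.15 [ 4.6094e+02  2.3442e+02  1.9770e+02  6.4000e-01 -1.2000e-01  1.1000e-01
  1.0000e-02 -3.0000e-02 -1.0000e-02  2.3910e+01]
lid angle est 0.5808053944223044 r 173.1980866963089
```

Nothing is touching the fingers, so I lift clear and take a look.

jog_arm --fingers '[2.4,2.4,2.4,2.4,2.4,2.4,2.4,2.4,2.4,2.4]' --pt "0 0 -0.5" --pt "0 0 -1.5" --pt "0 0 -3" --pt "0 0 -5" --pt "0 0 -7" --pt "0 0 -9" --pt "0 0 -11" --pt "-2 0 -12" --pt "-2 2 -12" --pt "-2 4 -12" --twist '[0,0,0,0,0,0,0,0,0,0]'

```text
time: 40.45
ee_pos: [439.3, 194.2, 318.1]
orientation: [-3.142, 0.0, 0.001]
contact_force: [0.2, 1.0, -0.3]
grip_width: 23.9
```

```bash
python3 - <<'E'
from h import *
np.set_printoptions(precision=1,suppress=True)
p=shot('wrist','w12.png');q=shot('scene');t=shot('top')
cv2.imwrite('pics/fin.png',np.vstack([p['color'][:260],cv2.resize(q['color'][130:310,180:500],None,fx=2,fy=2)[:340]])[:,:,::-1])
for P in(p,q,t):
  for n in('lid_handle','stay','pot_low_mid','pot_small_mid'):
    for d in robot.look_for(P,n)[:1]: print(n,np.array(d['centre']),d['score'])
y,z=-0,0
for a in(.58,0):
  h=[461,331.4+(-158*np.cos(a)+66*np.sin(a)),70+158*np.sin(a)+66*np.cos(a)];print(a,h,pix(p,h),pix(p,[h[0]+42,h[1],h[2]]))
go([460,200,320])
E
```

```text
lid_handle [473.  236.2 166.7] 0.7
pot_low_mid [470.6 -50.8  37.2] 0.72
lid_handle [456.8 257.7 148.5] 0.96
pot_low_mid [460.1 -50.5  41.5] 0.82
pot_small_mid [418.4 432.7  47.5] 0.89
lid_handle [430.8 262.3 144. ] 0.78
pot_small_mid [422.4 426.1  46.4] 0.84
0.58 [461, np.float64(235.4084811416641), np.float64(211.79431690751835)] [261.8 167.2] [259.8 111.6]
0 [461, np.float64(173.39999999999998), np.float64(136.0)] [335.8 154.8] [336.6 110.8]
t 41.2 pos [440.9 194.5 317.6] rpy [3.1 0.  0. ] F [0.4 0.2 0.1] w 24.3
 lin cm [ 1.9 -0.5 -0.2] twist deg None
```

View pics/fin.png

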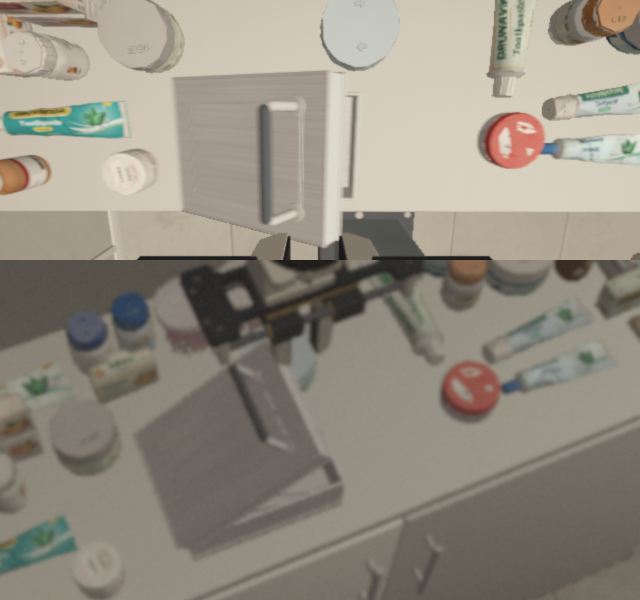

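The bar sits at columns 262-270, against 262 predicted for 0.58 rad. The lid stands propped open and the jars are in place, so I hand in.

```bash
python3 -c "
from h import *
go([460,200,320]);print(robot.close_job())"
```

```text
t 41.2 pos [440.9 194.5 317.6] rpy [3.142 0.    0.   ] F [0.4 0.2 0.1] w 24.3
 lin cm [ 1.91 -0.54 -0.24] twist deg None
the job is handed in; nothing more can be done
None
```

The lid is resting on the raised stay, the gripper has let go and is clear of everything, and the job was handed in at 41 s.

- **Lid opened:** I swung the lid back by its handle to its stop at about 1.83 rad and released it there; it stayed open by itself.
- **Stay raised:** I pulled the stay out of its clip by the grip and raised it to about 1.05 rad. I then pushed it with closed fingers until the force climbed to 17 N with almost no further movement.
- **Lid lowered:** I took the handle again and brought the lid down in small steps. The upward force went from 0.4 to 5.4 N at about 0.58 rad, and to 9 N after one tiny step that moved it only 0.1 mm. I eased back, opened the fingers and lifted away.

**Last checks:**
- The final pictures show the lid propped open, with the handle within about 4 pixels of where 0.58 rad puts it.
- The detected positions of the two jars agree with the first ones to within the detection error.
- The tool force was near zero.

**What disagreed or could not be checked:**
- The stay's end appeared about 8 pixels past where the model puts it at 1.4 rad, on the upright side.
- The outside cameras could not see the stay while I pushed it, so its stop is judged from the force and one wrist picture.
- Several network detections of the handle and stay were off or mislabelled, so I used my own pixel measurements and force readings instead.

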